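# Refit a cleaned gas burner's splash guard and valve knob, and hold the knob pushed in

## Robot

A 6-joint arm with a two-finger parallel gripper is mounted at the origin on the work surface. World frame = base frame: x ahead of the robot, y to its left, z up, the work surface at z = 0. Lengths are in m, angles in rad, forces in N, time in s.
With the tool pointing down it reaches from about 0.35 to 0.775 m from the base axis. Payload 5.5 kg.
Tool frame: the origin (TCP) lies on the centre line of the jaws, within the pads' length; the fingertips stand 11 mm ahead of it and the grasp point (between the pads) lies 8 mm behind it (env.tip_reach is the distance from the TCP to the fingertips, in m); z points along the fingers, x is the direction in which the jaws open and shut, and the axes are right-handed (so a half turn about z gives the same grasp; the last joint's range is limited). The gripper opens to 85 mm and grips with 20 to 120 N. Pads are 22 mm wide; open, the fingers measure 114 mm over their backs; the gripper's body (76 mm by 85 mm) begins 54 mm behind the grasp point. The pads swing forward as they close: fully open they stand 13 mm farther back than shut.
Start: joints at [-1.332, 0.313, 0.046, 1.304, 0, 1.431], TCP at [0.213, -0.534, 0.242] pointing down, gripper open.
Joint ranges: [-2.76, 2.76], [-0.86, 1.69], [-1.03, 1.26], [-2.2, 2.34], [-1.47, 1.5], [-3.14, 3.14]. Speed limits (rad/s): [2.57, 2.57, 3.14, 3.14, 3.14, 3.14].

## Interface

Orientations are given as a unit quaternion [w, x, y, z].
In Python, from workcell import env gives the robot as it stands.
- The arm moves only by the tool carry_out, never from a script. Its argument "moves" is one flat list of numbers, 7 for each row, row after row: the gripper command: -1 is shut, 1 is fully open, values between are in proportion, then the shift along the tool's x, y, z in m, then the turn, a rotation vector about the tool's x, y, z in degrees. A call has exactly 5 rows; each row shifts and turns the pose as measured when the row begins, along the tool's axes as they then stand; what a row does not reach is not made up. A row lasts 1/8 s, in which the tool goes at most 62.5 mm and 10.7 degrees, less where a joint would pass 70% of its speed; a pose out of reach is approached as far as the arm can. A call is refused whole if a number of a shift passes 0.0625 or a number of a turn 10.7, either way. A call with a gripper value outside its range is refused whole. The fingers move at their own pace and stop on an object; "squeeze" is the grip in N (left out, the last holds). Time passes only in rows, so rows that do not move let the fingers close, or fill a call up. It gives the time, the measured TCP pose, the force and the opening at its end, in the units of the state.
- env.get_state(): the state, without advancing time (a new reading comes with each control period).
- env.read_camera(name): name is "scene" or "top" or "wrist"; returns the picture (480x640x3 uint8, red, green, blue); there is no depth.
- env.calibration(name): a dict with "camera_matrix" (3x3 intrinsics, pixels), "rvec" (rotation vector, rad) and "tvec" (3), from world to camera coordinates, as OpenCV has them; the wrist camera has in their place "hand_eye" (4x4, takes a point from camera to tool coordinates, whose origin is the TCP and whose axes are the tool frame's). Camera axes: x right, y down, z forward; pixel columns grow to the right and rows downward; lengths in m; the calibration is good to about 2 mm. A picture is of the moment at which its call begins: read the wrist's pose just before it. calibration takes no time and is no camera call.
- env.hand_in(): hands the job in, once; it reports no verdict.
The state is a dict: "clock": time; "joint_pos": joint angles; "qvel": joint speeds; "tau": joint torques, N m; "tcp_pos": TCP position; "orientation": TCP orientation; "wrist_force": force on the tool from outside, world axes, zero at the start; "ft_torque": the same for the moment, N m; "finger_gap": finger opening in m.
Only numpy, scipy, OpenCV 4.12 (cv2) and the standard library are available. Lean on these libraries where they do the work, as an engineer would, in place of code of your own. Each camera call takes 0.05 s, during which the arm holds its last target. There are 200 camera calls.

## Task

The countertop gas burner has been cleaned: lay the white splash guard flat and square in the shallow rectangular rim on the burner's deck, with the valve shaft standing up through its collar, and let go of it. Then take the black knob, turn it so that its nose lies over the flat of the D-shaped shaft, push it fully onto the shaft and go on pressing until the spring-loaded shaft is down, finishing while you still hold the knob pressed in. Leave the bowl, dishes, spray bottle and carton where they are.

Things in the scene. Friction and masses are not known exactly. Their poses are not given: they have to be found in the camera images.
- burner: Fixed countertop gas burner, metal box 240 (x) x 340 (y) mm, flat deck 60 mm above the table; origin: centre of its footprint, on the table. On its -y half, round burner with four pan rests (up to 92 mm above the table, within 76 mm of the point y = -75 mm); on its +y half, at y = +90 mm, the pocket and valve shaft. Place and yaw vary.
- pocket (a point): Centre of the pocket floor, on the deck (60 mm above the table), axes as the burner's. The pocket is a rectangle 99 mm (x) by 75 mm (y) inside a dark rim 8 mm wide and 8 mm high; the valve shaft stands up in its middle.
- shaft_tip (a point): Centre of the steel valve shaft's top end, 56 mm above the deck (116 above the table) when not pressed. D section: 16 mm diameter, flat along its whole length 3 mm from the axis; +x of this point looks squarely out through the flat, z up. Top 2 mm are 1 mm slimmer all round. Its angle varies; it turns stiffly (0.12 N m) and need not be turned. It sinks up to 6 mm when pressed.
- valve (a joint): How far the shaft is pushed in, in metres: 0 out, 0.006 at the hard stop. The spring needs about 4 N to start and 10 N at the stop, and pushes the shaft out again when released. It is down from 0.004 on.
- guard: Loose white guard, 120 g: plate 96 (x) x 72 (y) x 8 mm with a square collar in its middle, 40 x 40 mm outside, sides along x and y, top 30 mm above the underside; a 26 mm square hole goes through both. Origin: centre of its underside; lies flat, z up. Fits the pocket either way round. Seated, the plate is flush with the rim and the shaft stands 26 mm out of the collar.
- knob: Loose black knob, about 80 g, standing upright; origin: centre of its underside. Skirt 44 mm across, 24 high; on it a grip bar 14 mm wide (y), x -22 to +20 mm, 24 to 48 mm up, with a nose and white line on the +x side. D bore in the underside: 18 mm deep, 18 mm diameter, flat 4 mm from the axis on the +x side. Fully on, its underside is 18 mm below the shaft's tip, never touching the guard.
- knob_nose (a point): Point of the knob's nose: 35 mm from the knob's axis on its +x side, 41 mm above its underside; axes as the knob's.
- bowl: White bowl, 120 mm across, 55 mm high, origin at the centre of its underside. Bystander.
- dishes: Stack of five square dishes, 112 mm square, 41 mm high, origin at the centre of its underside. Bystander.
- spray: White spray bottle, 88 mm across, 192 mm high, origin at the centre of its underside. Bystander.
- carton: Long cardboard carton lying down, 50 x 300 x 50 mm, origin at the centre of its underside. Bystander.
Not all that is in view belongs to the job. Of the things that look like the guard, the largest one is meant.

How it is judged:
On the way:
1. the splash guard lies flat and square in the pocket and has been let go, before the knob goes on (horizontal distance between guard and pocket below 0.004 m and z of guard in the frame of pocket below 0.0025 m and angle between the x axis of guard and the x axis of burner, either way round below 0.07 rad and angle between guard's own z axis and vertical below 0.04 rad and contact force between the fingers and guard below 0.2 N), for 0.2 s.
At the end, for the whole second after the job is handed in: Guard in the pocket (within 4 mm, 2.5 mm of the floor, 0.07 rad square, 0.04 rad level); knob on the shaft (underside 15.5 mm or more below the tip, within 3 mm of the axis, nose over the flat, 0.09 rad upright); valve steady, in by over 4 mm; fingers on the knob with over 3 N (horizontal distance between guard and pocket below 0.004 m and z of guard in the frame of pocket below 0.0025 m and angle between the x axis of guard and the x axis of burner, either way round below 0.07 rad and angle between guard's own z axis and vertical below 0.04 rad and z of knob in the frame of shaft_tip below -0.0155 m and horizontal distance between knob and shaft_tip below 0.003 m and x of knob_nose in the frame of shaft_tip above 0.02 m and angle between knob's own z axis and vertical below 0.09 rad and value of joint valve above 0.004 m and velocity of joint valve below 0.01 m/s and contact force between the fingers and knob above 3 N); the arm keeps its last pose, push and grip.
It fails at once if the bowl was shifted by more than 30 mm (distance of bowl from where it was at the start of the episode above 0.03 m).
It fails at once if the stack of dishes was shifted by more than 30 mm (distance of dishes from where it was at the start of the episode above 0.03 m).
It fails at once if the spray bottle was shifted by more than 30 mm (distance of spray from where it was at the start of the episode above 0.03 m).
It fails at once if the carton was shifted by more than 30 mm (distance of carton from where it was at the start of the episode above 0.03 m).
It also fails if it takes over 54 s, if anything falls off the work surface, if the arm or the gripper's body presses on something with over 40 N, if the wrist force passes 120 N, or if a joint passes its speed limit or range.

## Working session

There is one attempt and no reset: what is moved stays moved. The work goes in short steps, Python scripts to look and compute and a tool call to move; the robot and the scene stay as the last step left them, time stands still between calls to the robot, and variables do not carry over. Pictures are saved under pics/ and viewed, about 8 in all and at most 12, crops included, and the job is handed in when it is done.

Besides the shell and the picture viewer there is one more tool, called after "Emit:" by a JSON object that holds its "op" and its "data", one argument or row to a line. carry_out: Moves the arm, as the interface text tells. Its arguments: {"type":"object","properties":{"moves":{"type":"array"},"squeeze":{"type":"number"}},"required":["moves"]}

```bash
mkdir -p pics; ls
python3 - <<'E'
from workcell import env
import cv2
for n in("scene","top"):
    im=env.read_camera(n); cv2.imwrite(f"pics/{n}0.png",im[:,:,::-1]); c=env.calibration(n); print(n,{k:v.tolist() if hasattr(v,'tolist') else v for k,v in c.items()})
print(env.calibration("wrist")); print(env.get_state())
E
```

```text
pics
scene {'camera_matrix': [[573.7070419078689, 0.0, 308.2236462416416], [0.0, 573.7070419078689, 244.2397303134712], [0.0, 0.0, 1.0]], 'rvec': [1.188731253080373, 2.416420167805092, -0.8582810835143916], 'tvec': [0.3167451124536043, -0.3097024109848953, 1.6920255303886638]}
top {'camera_matrix': [[573.3499511743153, 0.0, 326.8750252807112], [0.0, 573.3499511743153, 247.57414835160827], [0.0, 0.0, 1.0]], 'rvec': [2.1131375372076926, -2.173840944389119, 0.16992543546676042], 'tvec': [0.0333155911898308, 0.5807759982654487, 1.559979525487866]}
{'camera_matrix': array([[368.20928787,   0.        , 327.49461967],
       [  0.        , 368.20928787, 238.36230939],
       [  0.        ,   0.        ,   1.        ]]), 'hand_eye': array([[ 9.99999598e-01, -8.96160142e-04, -9.17726068e-06,
        -2.14273392e-05],
       [ 8.67370342e-04,  9.65195671e-01,  2.61527369e-01,
        -6.64172464e-02],
       [-2.25512552e-04, -2.61527272e-01,  9.65196060e-01,
        -1.31660393e-01],
       [ 0.00000000e+00,  0.00000000e+00,  0.00000000e+00,
         1.00000000e+00]])}
{'clock': 0.1, 'joint_pos': array([-1.33158693e+00,  3.13952267e-01,  4.50797744e-02,  1.30358885e+00,
        2.51363184e-05,  1.43119394e+00]), 'qvel': array([-0.00086383, -0.00205029,  0.00167493, -0.0008452 ,  0.00171664,
        0.00162101]), 'tau': array([ 1.52214510e-03, -4.81727028e+01,  2.99242884e+01,  1.27405138e-02,
       -2.06587133e-04, -1.18792852e-05]), 'tcp_pos': array([ 0.21253658, -0.53380744,  0.24147744]), 'orientation': array([-5.67952889e-04,  8.27591622e-01, -5.61330040e-01, -6.08812307e-04]), 'wrist_force': array([1.11896331, 0.82461321, 0.36496857]), 'ft_torque': array([ 0.05728758, -0.0122606 ,  0.05696242]), 'finger_gap': 0.08546593827205028}
```

View pics/top0.png

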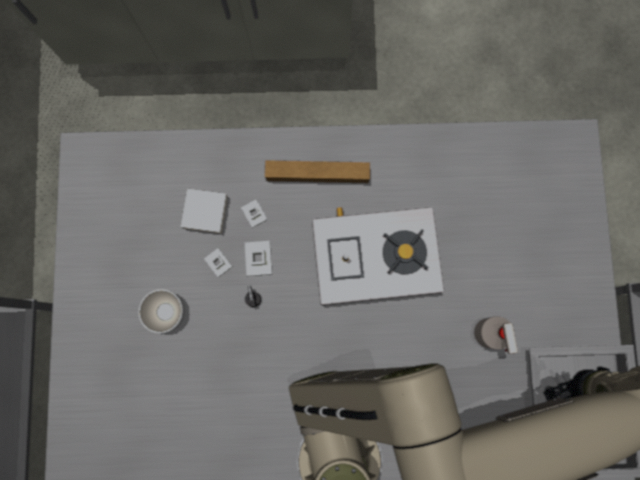

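View pics/scene0.png

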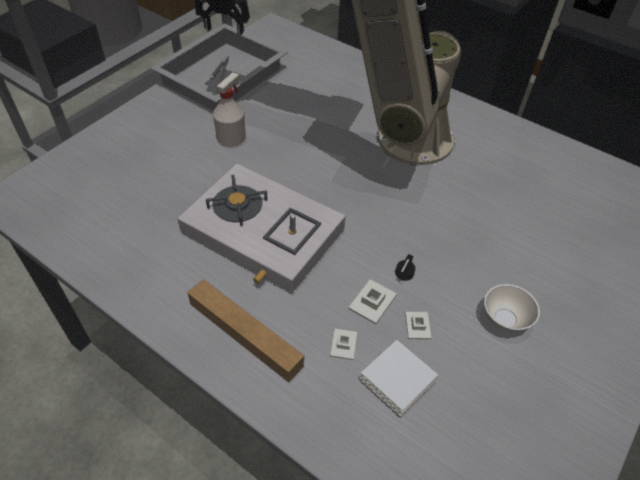

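Guard candidates in the top view: (257,258), clearly the largest; (253,213) and (217,262), both smaller. I choose (257,258). The knob is at (253,297), the pocket and shaft are near (346,257), and the burner is the white box.

```bash
cat > h.py <<'E'
from workcell import env
import numpy as np, cv2
from scipy.spatial.transform import Rotation as R
def cam(n):
    c=env.calibration(n); K=c["camera_matrix"]
    if n=="wrist":
        s=env.get_state(); q=s["orientation"]; T=np.eye(4); T[:3,:3]=R.from_quat(np.r_[q[1:],q[0]]).as_matrix(); T[:3,3]=s["tcp_pos"]
        return K,T@c["hand_eye"]
    Rm=cv2.Rodrigues(np.array(c["rvec"]))[0]; T=np.eye(4); T[:3,:3]=Rm.T; T[:3,3]=-Rm.T@np.array(c["tvec"]).ravel()
    return np.array(K),T
def ray(KT,px,z):
    K,T=KT; d=T[:3,:3]@np.linalg.inv(K)@np.r_[px,1]; o=T[:3,3]
    return o+d*(z-o[2])/d[2]
def proj(KT,P):
    K,T=KT; p=K@(T[:3,:3].T@(np.asarray(P)-T[:3,3])); return p[:2]/p[2]
def shot(n,f):
    KT=cam(n); im=env.read_camera(n)[:,:,::-1].copy(); cv2.imwrite("pics/"+f+".png",im); np.savez("pics/"+f,K=KT[0],T=KT[1]); return KT,im
def toolvec(d,s=None):
    q=(s or env.get_state())["orientation"]; return R.from_quat(np.r_[q[1:],q[0]]).inv().apply(d)
def yaw():
    s=env.get_state(); q=s["orientation"]; x=R.from_quat(np.r_[q[1:],q[0]]).apply([1,0,0]); return np.degrees(np.arctan2(x[1],x[0]))
def line(tag=""):
    s=env.get_state(); q=s["orientation"]; M=R.from_quat(np.r_[q[1:],q[0]]).as_matrix()
    print(tag,s["clock"].__round__(2),"tcp",s["tcp_pos"].round(4),"yawx",round(yaw(),2),"ztool",M[:,2].round(3),"F",np.round(s["wrist_force"],1),"gap",round(s["finger_gap"],4),"j",s["joint_pos"].round(2))
E
python3 - <<'E'
from h import *
t=cam("top"); im=cv2.imread("pics/top0.png")
print("cam",t[1][:3,3])
for n,p,z in[("guard",(257,258),.008),("knob",(253,298),.024),("shaft",(347,259),.1),("pocket",(346,257),.068),("bowl",(161,311),.05),("dishes",(204,211),.041),("spray",(497,334),.15),("g2",(253,213),.008),("g3",(217,262),.008),("c",(317,171),.05)]: print(n,ray(t,p,z).round(3))
hsv=cv2.cvtColor(im,cv2.COLOR_BGR2HSV)
m=((hsv[...,2]>165)).astype(np.uint8)
for c in cv2.findContours(m,cv2.RETR_EXTERNAL,cv2.CHAIN_APPROX_NONE)[0]:
    if cv2.contourArea(c)>150:
        r=cv2.minAreaRect(c); print(np.round(r[0],1),np.round(r[1],1),round(r[2],1))
line()
E
python3 -c "
import cv2;i=cv2.imread('pics/top0.png')[195:315,180:380];cv2.imwrite('pics/crop0.png',cv2.resize(i,None,fx=4,fy=4,interpolation=2))"
```

```text
cam [0.33623897 0.02784332 1.63037263]
guard [0.563 0.217 0.008]
knob [0.448 0.227 0.024]
shaft [ 0.54  -0.036  0.1  ]
pocket [ 0.55  -0.035  0.068]
bowl [0.418 0.476 0.05 ]
dishes [0.697 0.362 0.041]
spray [ 0.33  -0.411  0.15 ]
g2 [0.694 0.227 0.008]
g3 [0.554 0.331 0.008]
c [0.802 0.039 0.05 ]
[217.2 262. ] [21.  15.6] 53.1
[257.6 257.6] [31.1 23.3] 86.6
[377.5 255. ] [ 82.7 120.2] 84.0
[253.5 212.8] [20.6 15.4] 60.9
[202.6 209.7] [37.6 36.8] 8.1
 0.1 tcp [ 0.2125 -0.5338  0.2415] yawx -68.3 ztool [-0.     0.002 -1.   ] F [1.1 0.8 0.4] gap 0.0855 j [-1.33  0.31  0.05  1.3   0.    1.43]
```

View pics/crop0.png

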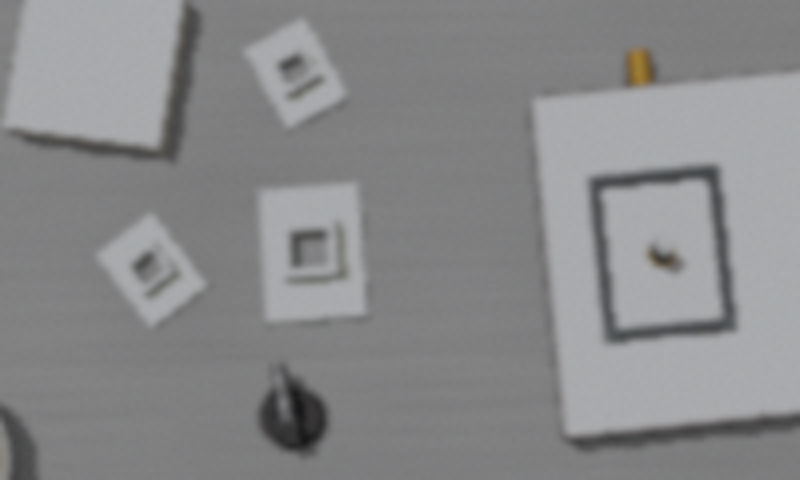

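Crop shows the largest guard at about (257,258) with a square collar, two smaller copies, the knob with its white-lined nose pointing up-left, and the pocket with the shaft. First I go over the pocket for a close look.

Emit:
{"op": "carry_out", "data": {
  "moves": [1,0,0,-0.06,0,0,0,1,-0.034,-0.05,0,0,0,0,1,-0.034,-0.05,0,0,0,0,1,-0.034,-0.05,0,0,0,0,1,-0.034,-0.05,0,0,0,0],
  "squeeze": 40
}}

```text
clock: 0.72
tcp_pos: [0.349, -0.3323, 0.3005]
orientation: [-0.003, 0.825, -0.565, -0.003]
wrist_force: [0.3, -0.6, 0.8]
finger_gap: 0.0857
```

Emit:
{"op": "carry_out", "data": {
  "moves": [1,-0.034,-0.05,0,0,0,0,1,-0.034,-0.05,0,0,0,0,1,-0.034,-0.05,0,0,0,0,1,-0.034,-0.05,0,0,0,0,1,-0.034,-0.05,0,0,0,0]
}}

```text
clock: 1.35
tcp_pos: [0.5243, -0.0743, 0.3012]
orientation: [-0.003, 0.825, -0.566, -0.003]
wrist_force: [0.4, 0.0, -0.2]
finger_gap: 0.0856
```

Emit:
{"op": "carry_out", "data": {
  "moves": [1,0,0,0,0,0,-10.6,1,0,0,0,0,0,-10.6,1,0,0,0,0,0,-10.6,1,0,0,0,0,0,-10.6,1,0,0,0,0,0,-10.6]
}}

```text
clock: 1.98
tcp_pos: [0.5254, -0.0677, 0.2979]
orientation: [-0.005, 0.991, -0.13, -0.004]
wrist_force: [0.5, 0.3, 0.5]
finger_gap: 0.0851
```

Emit:
{"op": "carry_out", "data": {
  "moves": [1,0,0,0.02,0,0,-10.6,1,0,0,0.02,0,0,-10.6,1,0,0,0,0,0,0,1,0,0,0,0,0,0,1,0,0,0,0,0,0]
}}

```text
clock: 2.6
tcp_pos: [0.5249, -0.0672, 0.2571]
orientation: [-0.005, 0.999, 0.054, -0.004]
wrist_force: [-0.1, -0.5, 0.2]
finger_gap: 0.0855
```

```bash
python3 -c "
from h import *
shot('wrist','w1'); line()"
```

```text
2.65 tcp [ 0.525  -0.0672  0.2572] yawx 6.17 ztool [-0.008  0.01  -1.   ] F [ 0.1 -0.3 -0.2] gap 0.0853 j [-0.28  0.23 -0.03  1.32  0.01  1.18]
```

View pics/w1.png

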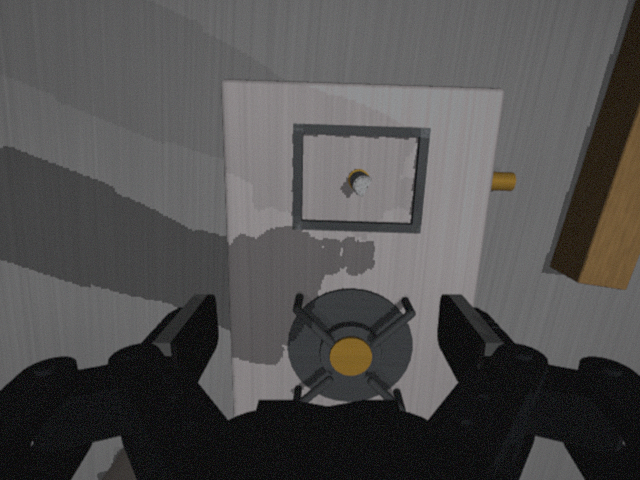

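The pocket rim spans about (293–430, 124–232) and the shaft tip is at (360,183), with the flat on its lower-left by the shading. Measuring rim and tip now.

```bash
cat >> h.py <<'E'
def load(f):
    d=np.load("pics/"+f+".npz"); return (d["K"],d["T"]),cv2.imread("pics/"+f+".png")
def rim(KT,im,c,zs=(.068,),r=150,hi=95):
    # dark rim contour containing pixel c: its outer and inner outlines cast onto z
    g=cv2.cvtColor(im,cv2.COLOR_BGR2GRAY); m=(g<hi).astype(np.uint8)
    cs,h=cv2.findContours(m,cv2.RETR_CCOMP,cv2.CHAIN_APPROX_NONE)
    out=[]
    for k,cc in enumerate(cs):
        a=cv2.contourArea(cc)
        if a>3000 and cv2.pointPolygonTest(cc,tuple(map(float,c)),False)>0 and a<60000:
            W=np.array([ray(KT,p[0],zs[0])[:2] for p in cc],np.float32)*1000
            rr=cv2.minAreaRect(W); print("hole" if h[0][k][3]>=0 else "outer",a,np.round(rr[0],1),np.round(rr[1],1),round(rr[2],2),cv2.boundingRect(cc))
E
python3 - <<'E'
from h import *
KT,im=load("w1"); print("cam",KT[1][:3,3].round(3))
g=cv2.cvtColor(im,cv2.COLOR_BGR2GRAY); print(g[150,285:310],g[150,410:440])
for hi in(70,85,95): rim(KT,im,(340,150),hi=hi)
print("tip",ray(KT,(361,184),.116))
for p in((224,80),(502,88)): print(ray(KT,p,.06))
E
```

```text
cam [ 0.519 -0.003  0.39 ]
[139 141 134 133 134 134 138 134  77  61  63  67  64  62  63  62  56  67
 103 132 133 137 132 133 135] [132 128 133 142 147 138  98  44  25  57  65  69  67  70  65  65  64  70
  98 137 144 142 136 144 141 140 139 139 144 142]
outer 13206.0 [546.7 -31.3] [114.2  90.1] 4.39 (292, 125, 137, 108)
hole 9824.0 [546.4 -30.4] [99.1 76. ] 4.52 (301, 132, 118, 92)
outer 13575.0 [546.8 -31. ] [114.9  90.5] 4.52 (292, 124, 137, 109)
hole 9660.0 [546.4 -30.4] [98.3 75.2] 4.2 (301, 133, 118, 91)
hole 9550.5 [546.4 -30.6] [98.  74.4] 4.26 (301, 134, 118, 90)
tip [ 0.54498963 -0.02946732  0.116     ]
[0.42577769 0.0383309  0.06      ]
[0.65683558 0.05657074 0.06      ]
```

Emit:
{"op": "carry_out", "data": {
  "moves": [1,0.012,0.015,0.025,-0.6,0.4,0.9,1,0.012,0.015,0.025,0,0,0.8,1,0,0,0,0,0,0,1,0,0,0,0,0,0,1,0,0,0,0,0,0]
}}

```text
clock: 3.28
tcp_pos: [0.5539, -0.0949, 0.2107]
orientation: [0.001, 0.999, 0.037, 0.003]
wrist_force: [-0.1, -0.0, -0.6]
finger_gap: 0.0856
```

Run:
```python
from h import *
KT,im=shot('wrist','w2'); line()
p=proj(KT,[.5466,-.0308,.068]);print("cam",KT[1][:3,3].round(3),p)
for hi in(70,85,95): rim(KT,im,p+[30,25],hi=hi)
p=proj(KT,[.546,-.0305,.116]).astype(int);print(p); cv2.imwrite("pics/c2.png",cv2.resize(im[p[1]-40:p[1]+40,p[0]-40:p[0]+40],None,fx=7,fy=7,interpolation=2))
```

```text
3.33 tcp [ 0.5541 -0.095   0.2109] yawx 4.26 ztool [ 0.007 -0.002 -1.   ] F [ 0.6 -0.4  0.9] gap 0.0855 j [-0.31  0.29 -0.06  1.21  0.    1.18]
cam [ 0.548 -0.029  0.342] [322.12384353 140.57360279]
outer 19097.0 [547.1 -31.4] [113.9  89.8] 4.28 (241, 74, 164, 130)
hole 14315.0 [547.1 -31.1] [98.3 75.1] 4.27 (253, 85, 141, 109)
outer 20380.0 [547.1 -31. ] [114.6  90.4] 4.23 (240, 73, 166, 131)
hole 14123.5 [547. -31.] [97.5 73.8] 4.15 (253, 86, 140, 107)
outer 20642.5 [547.1 -31.4] [115.2  91.1] 4.28 (240, 73, 166, 132)
hole 14016.5 [547.1 -31. ] [97.2 73.8] 4.2 (253, 86, 140, 107)
[320 140]
```

View pics/c2.png

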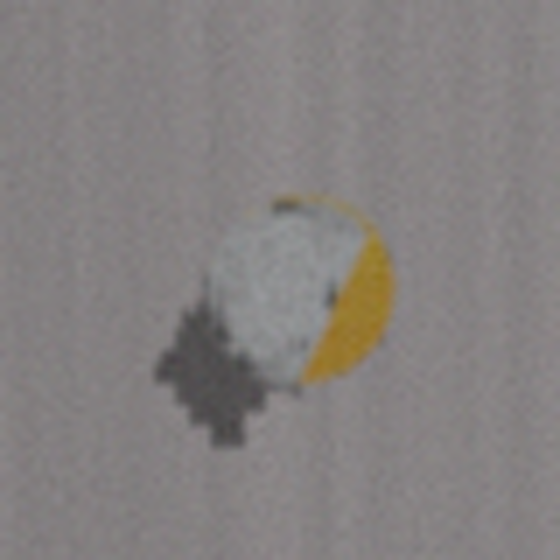

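Crop shows the shaft tip centred at crop (298,291), i.e. px (322.6,141.6), with its flat edge running from (372,235) to (308,378), so the flat faces right and slightly down: world angle about -20°. The pocket is at (547.1,-31.1) mm with yaw 4.2°. Now the guard.

Emit:
{"op": "carry_out", "data": {
  "moves": [1,0.007,-0.049,0.012,0.1,-0.4,0,1,0.007,-0.049,0.012,0,0,0,1,0.007,-0.049,0.012,0,0,0,1,0.007,-0.049,0.012,0,0,0,1,0.007,-0.049,0.012,0,0,0]
}}

```text
clock: 3.95
tcp_pos: [0.575, 0.1556, 0.1552]
orientation: [0.001, 0.999, 0.034, 0.006]
wrist_force: [1.3, -0.2, 0.4]
finger_gap: 0.0853
```

Emit:
{"op": "carry_out", "data": {
  "moves": [1,0,0,0,0,0,0,1,0,0,0,0,0,0,1,0,0,0,0,0,0,1,0,0,0,0,0,0,1,0,0,0,0,0,0]
}}

```text
clock: 4.58
tcp_pos: [0.5749, 0.1567, 0.1571]
orientation: [0.001, 0.999, 0.035, 0.007]
wrist_force: [0.2, 0.1, -0.5]
finger_gap: 0.085
```

Run:
```python
from h import *
K2,_=load("w2"); print("tip",ray(K2,(322.6,141.6),.115))
KT,im=shot('wrist','w3'); line()
p=proj(KT,[.563,.217,.008]);print("cam",KT[1][:3,3].round(3),p)
g=cv2.cvtColor(im,cv2.COLOR_BGR2GRAY)
for t in(115,125,135,150):
    m=(g>t).astype(np.uint8)
    for c in cv2.findContours(m,cv2.RETR_EXTERNAL,cv2.CHAIN_APPROX_NONE)[0]:
        if 4000<cv2.contourArea(c)<60000:
            W=np.array([ray(KT,q[0],.008)[:2] for q in c],np.float32)*1000; r=cv2.minAreaRect(W); print(t,np.round(r[0],1),np.round(r[1],1),round(r[2],2),cv2.boundingRect(c))
```

```text
tip [ 0.5472063 -0.0309893  0.115    ]
 4.62 tcp [0.5749 0.1567 0.1571] yawx 3.98 ztool [ 0.014 -0.002 -1.   ] F [-0.2 -0.3 -0.2] gap 0.0852 j [ 0.13  0.38 -0.07  1.11 -0.    1.63]
cam [0.569 0.223 0.289] [313.84229648 145.24913709]
115 [621.9 139.7] [185.4  92.1] 89.88 (320, 132, 125, 224)
115 [702.1 131.9] [ 82.4 260.9] 4.96 (423, 93, 121, 310)
115 [560.5 224.1] [98.9 90.9] 2.62 (242, 66, 138, 132)
125 [561.7 215.6] [96.5 72.8] 2.86 (245, 94, 135, 104)
125 [692.7 226.3] [66.8 50.6] 27.67 (436, 93, 105, 101)
135 [692.6 226.3] [66.6 49.9] 27.67 (436, 94, 105, 99)
135 [561.7 215.6] [96.2 72.1] 2.79 (245, 94, 135, 103)
150 [561.7 215.5] [95.5 71.5] 2.85 (246, 95, 133, 102)
150 [692.5 226.4] [65.8 49. ] 27.59 (437, 94, 103, 98)
```

View pics/w3.png

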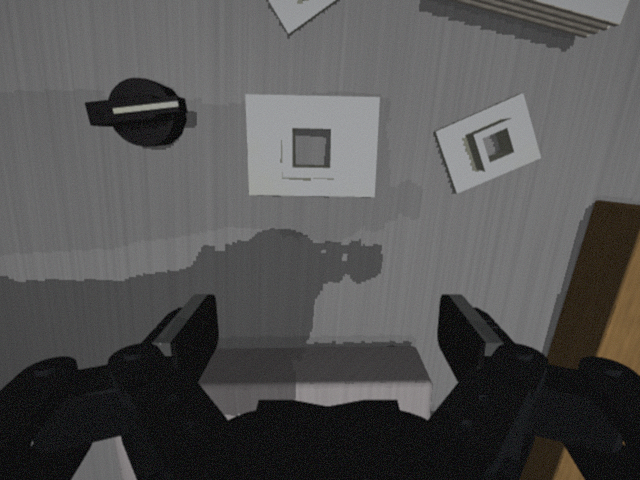

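Guard measured at (561.7,215.6) mm, yaw 2.8°, size 96×72, so it is the right one. The knob is at about (148,112) px. Next I centre above the guard.

Emit:
{"op": "carry_out", "data": {
  "moves": [1,-0.0045,-0.03,0.02,0,-0.8,1.2,1,-0.0045,-0.03,0.02,0,0,0,1,0,0,0.02,0,0,0,1,0,0,0,0,0,0,1,0,0,0,0,0,0]
}}

```text
clock: 5.25
tcp_pos: [0.5645, 0.2153, 0.0972]
orientation: [0.001, 1.0, 0.022, 0.001]
wrist_force: [-0.3, 0.1, -0.0]
finger_gap: 0.0851
```

Run:
```python
from h import *
line(); print(env.tip_reach)
KT,im=load("w3"); s=env.get_state()
print("tool d",toolvec(np.array([.5617,.2156,.02])-s["tcp_pos"]).round(4))
g=cv2.cvtColor(im,cv2.COLOR_BGR2GRAY)
m=((g<60)).astype(np.uint8); m[200:]=0; m[:,220:]=0
for c in cv2.findContours(m,cv2.RETR_EXTERNAL,cv2.CHAIN_APPROX_NONE)[0]:
    if cv2.contourArea(c)>300: print(cv2.boundingRect(c))
for p,z in(((148,113),.024),((113,110),.048),((180,104),.048),((88,113),.048),((88,113),.041)): print(p,z,ray(KT,p,z).round(4))
cv2.imwrite("pics/c3.png",cv2.resize(im[60:170,70:220],None,fx=5,fy=5,interpolation=2))
```

```text
5.25 tcp [0.5645 0.2153 0.0972] yawx 2.48 ztool [ 0.003 -0.002 -1.   ] F [-0.3  0.1 -0. ] gap 0.0851 j [ 0.23  0.45 -0.13  1.   -0.    1.76]
0.011
tool d [-0.003  -0.0006  0.0772]
(85, 78, 103, 69)
(148, 113) 0.024 [0.4501 0.2308 0.024 ]
(113, 110) 0.048 [0.4397 0.2304 0.048 ]
(180, 104) 0.048 [0.4806 0.2367 0.048 ]
(88, 113) 0.048 [0.4243 0.2276 0.048 ]
(88, 113) 0.041 [0.4201 0.2277 0.041 ]
```

View pics/c3.png

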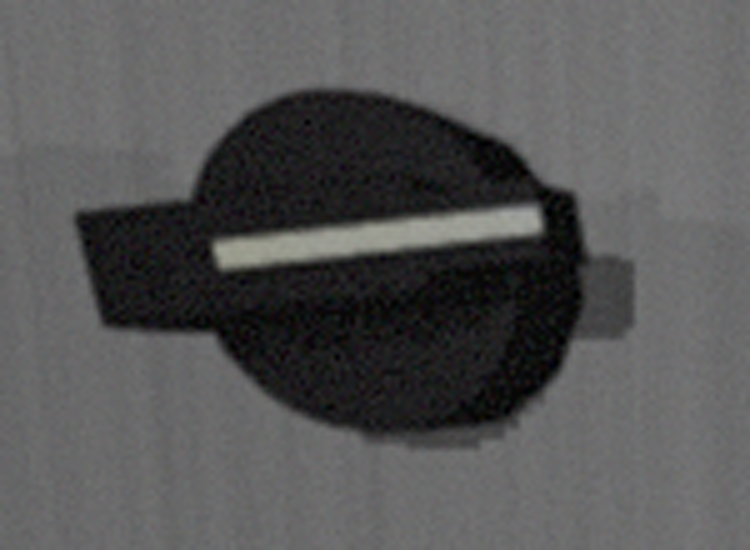

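The knob's nose and the end of its white line point right (world +x, about 9°), with the blunt end left. Next I descend on the guard collar.

Emit:
{"op": "carry_out", "data": {
  "moves": [1,-0.003,-0.0006,0.03,0,-0.2,-0.3,1,0,0,0.03,0,0,0,1,0,0,0,0,0,0,1,0,0,0.008,0,0,0,1,0,0,0,0,0,0]
}}

```text
clock: 5.88
tcp_pos: [0.567, 0.2149, 0.0347]
orientation: [0.0, 1.0, 0.023, 0.005]
wrist_force: [-0.3, -0.1, 0.0]
finger_gap: 0.086
```

Run:
```python
from h import *
line(); s=env.get_state()
print("tool d",toolvec(np.array([.5617,.2156,.02])-s["tcp_pos"]).round(4))
```

```text
5.88 tcp [0.567  0.2149 0.0347] yawx 2.6 ztool [ 0.01  0.   -1.  ] F [-0.3 -0.1  0. ] gap 0.086 j [ 0.23  0.5  -0.2   0.85 -0.    1.76]
tool d [-0.0054 -0.001   0.0146]
```

Emit:
{"op": "carry_out", "data": {
  "moves": [1,-0.005,-0.0007,0,0,-0.6,-0.2,1,0,0,0.007,0,0,0,1,0,0,0.005,0,0,0,1,0,0,0,0,0,0,1,0,0,0,0,0,0]
}}

```text
clock: 6.5
tcp_pos: [0.5628, 0.2158, 0.0237]
orientation: [-0.0, 1.0, 0.025, 0.001]
wrist_force: [-0.3, 0.5, 0.4]
finger_gap: 0.0857
```

Run:
```python
from h import *
line(); s=env.get_state()
print("tool d",toolvec(np.array([.5617,.2156,.02])-s["tcp_pos"]).round(4))
```

```text
6.5 tcp [0.5628 0.2158 0.0237] yawx 2.83 ztool [ 0.002  0.    -1.   ] F [-0.3  0.5  0.4] gap 0.0857 j [ 0.23  0.51 -0.22  0.84 -0.    1.75]
tool d [-0.0012  0.0001  0.0037]
```

Emit:
{"op": "carry_out", "data": {
  "moves": [1,-0.0012,0,0.003,0,-0.1,0,-0.5,0,0,0,0,0,0,-1,0,0,0,0,0,0,-1,0,0,0,0,0,0,-1,0,0,0,0,0,0],
  "squeeze": 35
}}

```text
clock: 7.12
tcp_pos: [0.5618, 0.2158, 0.0208]
orientation: [-0.0, 1.0, 0.025, 0.0]
wrist_force: [-0.3, 1.2, -0.8]
finger_gap: 0.0394
```

Emit:
{"op": "carry_out", "data": {
  "moves": [-1,0,0,0,0,0,0,-1,0,0,0,0,0,0,-1,0,0,0,0,0,0,-1,0,0,0,0,0,0,-1,0,0,-0.01,0,0,0]
}}

```text
clock: 7.75
tcp_pos: [0.5608, 0.2155, 0.0301]
orientation: [0.0, 1.0, 0.025, -0.001]
wrist_force: [-0.2, 0.2, -1.2]
finger_gap: 0.0393
```

Run:
```python
from h import *
line()
```

```text
7.75 tcp [0.5608 0.2155 0.0301] yawx 2.83 ztool [-0.002 -0.    -1.   ] F [-0.2  0.2 -1.2] gap 0.0393 j [ 0.23  0.51 -0.21  0.86  0.    1.75]
```

Held, with wrist load about 1.2 N. Lifting and carrying it over the pocket.

Emit:
{"op": "carry_out", "data": {
  "moves": [-1,0,0,-0.045,0,0,0,-1,0,0,-0.045,0,0,0,-1,0,0,-0.045,0,0,0,-1,0,0,0,0,0,0,-1,0,0,0,0,0,0]
}}

```text
clock: 8.38
tcp_pos: [0.5607, 0.2154, 0.1713]
orientation: [0.0, 1.0, 0.025, -0.001]
wrist_force: [0.2, 0.3, -0.9]
finger_gap: 0.0389
```

```bash
cat >> h.py <<'E'
def to(P,y):
    line(); s=env.get_state(); print("tool d",toolvec(np.array(P)-s["tcp_pos"]).round(4)*1000,"rotz",round(yaw()-y,2))
E
python3 -c "
from h import *
to([.5471,-.0309,.170],4.24)"
```

```text
8.38 tcp [0.5607 0.2154 0.1713] yawx 2.82 ztool [-0.002 -0.    -1.   ] F [ 0.2  0.3 -0.9] gap 0.0389 j [ 0.23  0.39 -0.02  1.16  0.    1.75]
tool d [-25.7 245.3   1.4] rotz -1.42
```

Emit:
{"op": "carry_out", "data": {
  "moves": [-1,-0.005,0.047,0,0,0,0,-1,-0.005,0.047,0,0,0,0,-1,-0.005,0.047,0,0,0,0,-1,-0.005,0.047,0,0,0,0,-1,-0.005,0.047,0,0,0,0]
}}

```text
clock: 9.0
tcp_pos: [0.5436, -0.0233, 0.1643]
orientation: [-0.001, 1.0, 0.029, -0.006]
wrist_force: [0.4, 0.1, -2.3]
finger_gap: 0.0395
```

Emit:
{"op": "carry_out", "data": {
  "moves": [-1,0,0,0,0,0,-1.4,-1,0,0,0,0,0,0,-1,0,0,0,0,0,0,-1,0,0,0,0,0,0,-1,0,0,0,0,0,0]
}}

```text
clock: 9.62
tcp_pos: [0.5412, -0.0232, 0.1608]
orientation: [-0.002, 0.999, 0.04, -0.009]
wrist_force: [0.1, 0.2, -0.7]
finger_gap: 0.039
```

```bash
python3 -c "
from h import *
to([.5471,-.0309,.150],4.24)"
```

```text
9.62 tcp [ 0.5412 -0.0232  0.1608] yawx 4.61 ztool [-0.019  0.002 -1.   ] F [ 0.1  0.2 -0.7] gap 0.039 j [-0.19  0.3  -0.17  1.11 -0.    1.3 ]
tool d [ 5.4  8.2 10.6] rotz 0.37
```

Emit:
{"op": "carry_out", "data": {
  "moves": [-1,0.005,0.008,0,0,1.1,0.3,-1,0,0,0,0,0,0,-1,0,0,0,0,0,0,-1,0,0,0,0,0,0,-1,0,0,0,0,0,0]
}}

```text
clock: 10.25
tcp_pos: [0.5475, -0.0307, 0.161]
orientation: [-0.002, 0.999, 0.038, 0.001]
wrist_force: [0.2, -0.2, -1.9]
finger_gap: 0.0393
```

Run:
```python
from h import *
to([.5471,-.0309,.083],4.24)
KT,im=shot('wrist','w4')
```

```text
10.25 tcp [ 0.5475 -0.0307  0.161 ] yawx 4.34 ztool [ 0.003  0.004 -1.   ] F [ 0.2 -0.2 -1.9] gap 0.0393 j [-0.2   0.3  -0.18  1.09  0.    1.29]
tool d [-0.6  0.5 78. ] rotz 0.1
```

View pics/w4.png

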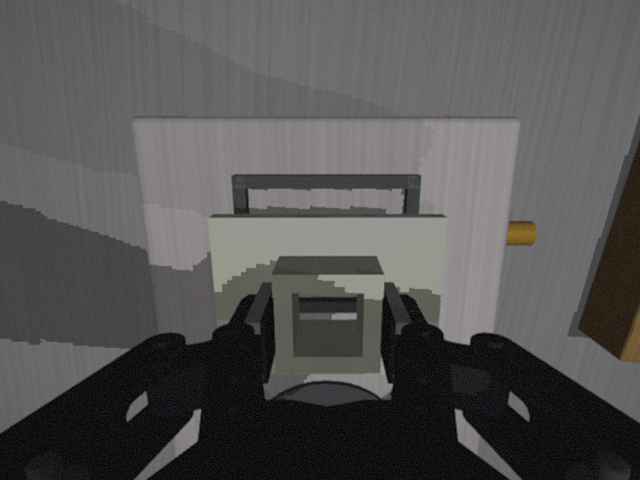

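Guard held level with its front edge at row 214 (cols 210–446); the rim's far edge is at row 175 (cols 233–420). Checking both numerically.

Run:
```python
from h import *
KT,im=load("w4"); g=cv2.cvtColor(im,cv2.COLOR_BGR2GRAY).astype(int)
print(g[240,200:222],g[240,435:455]); print(g[180,225:245],g[180,410:430]); print(g[205:222,300])
print(g[168:196,330])
O=np.array([.5475,-.0307]);a=np.radians(4.34)
B=np.array([[np.cos(a),np.sin(a)],[-np.sin(a),np.cos(a)]])
for p,z in(((210,214.5),.1482),((446,214.5),.1482),((233,175),.068),((420,175),.068)):
    w=ray(KT,p,z); print(w.round(4),((B@(w[:2]-O))*1000).round(1))
```

```text
[135 137 141 140 134 133 134 138 133 138 150 150 149 147 145 148 148 146
 148 151 152 149] [151 150 149 146 147 156 147 149 153 153 148 149 143 143 144 146 143 144
 141 138]
[134 128 130 133 132 129  96  67  61  67  68  67  75  72  74  78  79  68
  71  70] [ 65  59  67  68  63  65  65  67  64  56  78 128 144 142 139 139 142 143
 144 144]
[132 128 130 123  92  81  84  77  80  71  57  62  96 145 152 150 152]
[133 129 129 133 129 122  82  54  55  62  68  67  66  65  68  60  64  65
  57  60  91 127 132 134 130 132 126 129]
[0.4981 0.0028 0.1482] [-46.7  37.1]
[0.5922 0.0098 0.1482] [47.7 37. ]
[0.4877 0.0103 0.068 ] [-56.5  45.4]
[0.6004 0.0187 0.068 ] [56.5 45.3]
```

Emit:
{"op": "carry_out", "data": {
  "moves": [-1,-0.0006,0.0005,0.02,0,-0.1,0.1,-1,0,0,0.02,0,0,0,-1,0,0,0.02,0,0,0,-1,0,0,0,0,0,0,-1,0,0,0,0,0,0]
}}

```text
clock: 10.92
tcp_pos: [0.5481, -0.0311, 0.1009]
orientation: [-0.002, 0.999, 0.037, 0.002]
wrist_force: [-0.1, -0.7, -0.7]
finger_gap: 0.0388
```

Run:
```python
from h import *
to([.547,-.0311,.083],4.24)
```

```text
10.93 tcp [ 0.5481 -0.0311  0.1009] yawx 4.25 ztool [ 0.003  0.003 -1.   ] F [-0.1 -0.7 -0.7] gap 0.0388 j [-0.2   0.34 -0.27  0.95  0.    1.29]
tool d [-1.1 -0.  17.9] rotz 0.01
```

Emit:
{"op": "carry_out", "data": {
  "moves": [-1,-0.0012,0,0,-0.2,-0.2,0,-1,0,0,0.005,0,0,0,-1,0,0,0.005,0,0,0,-1,0,0,0,0,0,0,-1,0,0,0,0,0,0]
}}

```text
clock: 11.55
tcp_pos: [0.5482, -0.0315, 0.0923]
orientation: [0.001, 0.999, 0.037, 0.002]
wrist_force: [-0.3, 0.4, -0.9]
finger_gap: 0.0391
```

Run:
```python
from h import *
to([.547,-.0311,.081],4.24)
```

```text
11.55 tcp [ 0.5482 -0.0315  0.0923] yawx 4.25 ztool [ 0.003 -0.002 -1.   ] F [-0.3  0.4 -0.9] gap 0.0391 j [-0.2   0.35 -0.28  0.93 -0.    1.29]
tool d [-1.2 -0.5 11.3] rotz 0.01
```

Emit:
{"op": "carry_out", "data": {
  "moves": [-1,-0.0014,-0.0003,0,0,-0.2,0,-1,0,0,0,0,0,0,-1,-0.0003,0,0.004,0,0,0,-1,-0.0003,0,0.004,0,0,0,-1,0,0,0,0,0,0]
}}

```text
clock: 12.18
tcp_pos: [0.546, -0.0313, 0.0837]
orientation: [0.001, 0.999, 0.037, -0.0]
wrist_force: [-0.4, 0.1, -1.4]
finger_gap: 0.0391
```

Run:
```python
from h import *
to([.547,-.0311,.081],4.24)
```

```text
12.18 tcp [ 0.546  -0.0313  0.0837] yawx 4.25 ztool [-0.001 -0.002 -1.   ] F [-0.4  0.1 -1.4] gap 0.0391 j [-0.2   0.36 -0.29  0.92 -0.    1.29]
tool d [ 1.1 -0.2  2.7] rotz 0.01
```

It is already 5 mm below the rim top without contact force, so it is in the pocket. Lowering the rest and releasing.

Emit:
{"op": "carry_out", "data": {
  "moves": [-1,0.0006,0,0.0015,0,0,0,-1,0,0,0.001,0,0,0,-1,0,0,0.001,0,0,0,-1,0,0,0,0,0,0,-1,0,0,0,0,0,0]
}}

```text
clock: 12.8
tcp_pos: [0.5469, -0.0314, 0.0808]
orientation: [0.001, 0.999, 0.037, 0.0]
wrist_force: [-0.2, 0.7, -2.0]
finger_gap: 0.0393
```

Emit:
{"op": "carry_out", "data": {
  "moves": [0,0,0,0,0,0,0,0.5,0,0,0,0,0,0,1,0,0,0,0,0,0,1,0,0,0,0,0,0,1,0,0,0,0,0,0]
}}

```text
clock: 13.42
tcp_pos: [0.5474, -0.0315, 0.0811]
orientation: [0.001, 0.999, 0.037, 0.001]
wrist_force: [-0.4, -1.1, -0.2]
finger_gap: 0.0854
```

Run:
```python
from h import *
to([.547,-.0311,.17],4.24)
```

```text
13.43 tcp [ 0.5474 -0.0315  0.0811] yawx 4.25 ztool [ 0.001 -0.002 -1.   ] F [-0.4 -1.1 -0.2] gap 0.0854 j [-0.2   0.36 -0.3   0.91 -0.    1.29]
tool d [ -0.3  -0.2 -88.9] rotz 0.01
```

Emit:
{"op": "carry_out", "data": {
  "moves": [1,0,0,-0.045,0,0,0,1,0,0,-0.045,0,0,0,1,0,0.03,-0.035,0,0,0,1,0,0.03,0,0,0,0,1,0,0,0,0,0,0]
}}

```text
clock: 14.05
tcp_pos: [0.5514, -0.092, 0.2098]
orientation: [0.001, 0.999, 0.038, 0.0]
wrist_force: [-0.2, -0.0, -0.1]
finger_gap: 0.0855
```

Run:
```python
from h import *
KT,im=shot('wrist','w5'); line()
for hi in(70,85): rim(KT,im,proj(KT,[.5471,-.0311,.068]),hi=hi)
for hi in(70,85): rim(KT,im,proj(KT,[.575,-.0311,.068]),hi=hi)
p=proj(KT,[.547,-.0311,.068]).astype(int); cv2.imwrite("pics/c5.png",cv2.resize(im[max(0,p[1]-95):p[1]+95,p[0]-110:p[0]+110],None,fx=3,fy=3))
```

```text
14.1 tcp [ 0.5514 -0.0911  0.2099] yawx 4.39 ztool [ 0.    -0.002 -1.   ] F [0.3 0.  0.7] gap 0.0856 j [-0.31  0.29 -0.06  1.21 -0.    1.19]
outer 19088.5 [547.1 -31.2] [113.8  89.9] 4.29 (245, 78, 165, 130)
hole 14444.0 [547.2 -31.2] [98.5 74.6] 4.28 (257, 90, 142, 108)
outer 20398.5 [547.  -31.2] [114.8  89.9] 4.28 (245, 78, 166, 130)
hole 14222.0 [547.2 -31.2] [98.  74.6] 4.29 (258, 90, 140, 108)
outer 19088.5 [547.1 -31.2] [113.8  89.9] 4.29 (245, 78, 165, 130)
hole 14444.0 [547.2 -31.2] [98.5 74.6] 4.28 (257, 90, 142, 108)
outer 20398.5 [547.  -31.2] [114.8  89.9] 4.28 (245, 78, 166, 130)
hole 14222.0 [547.2 -31.2] [98.  74.6] 4.29 (258, 90, 140, 108)
```

View pics/c5.png

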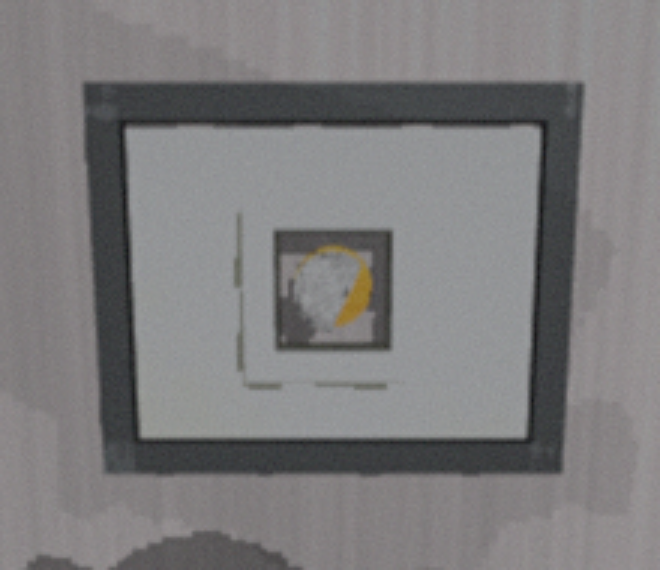

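Guard is seated: flush in the rim with an even gap, square, and the shaft (crop 333,285) stands in the collar hole. Now to the knob, turning the jaws across the grip bar on the way.

Emit:
{"op": "carry_out", "data": {
  "moves": [1,-0.001,-0.048,0,0,0,0,1,-0.001,-0.048,0,0,0,0,1,-0.001,-0.048,0,0,0,0,1,-0.001,-0.048,0,0,0,0,1,-0.001,-0.048,0,0,0,0]
}}

```text
clock: 14.72
tcp_pos: [0.5256, 0.1548, 0.2069]
orientation: [0.0, 0.999, 0.036, -0.002]
wrist_force: [1.5, 0.6, 0.4]
finger_gap: 0.0856
```

Emit:
{"op": "carry_out", "data": {
  "moves": [1,-0.002,-0.047,0,0,0,0,1,-0.002,-0.047,0,0,0,0,1,0,0,0,0,0,-10.5,1,0,0,0,0,0,-10.5,1,0,0,0,0,0,-10.5]
}}

```text
clock: 15.35
tcp_pos: [0.5072, 0.26, 0.2037]
orientation: [-0.001, 0.949, 0.315, -0.005]
wrist_force: [0.1, -0.5, -0.3]
finger_gap: 0.0851
```

Emit:
{"op": "carry_out", "data": {
  "moves": [1,0,0,0,0,0,-10.5,1,0,0,0,0,0,-10.5,1,0,0,0,0,0,-10.5,1,0,0,0,0,0,-10.5,1,0,0,0,0,0,-10.5]
}}

```text
clock: 15.98
tcp_pos: [0.5011, 0.2641, 0.2005]
orientation: [-0.006, 0.705, 0.709, -0.007]
wrist_force: [-0.2, -0.3, -0.1]
finger_gap: 0.0853
```

Run:
```python
from h import *
to([.516,.241,.19],98.8)
for f,c,y in(("w2",(322,141),4.26),("w5",None,4.39)):
    KT,im=load(f); c=proj(KT,[.5471,-.031,.116]); hsv=cv2.cvtColor(im,cv2.COLOR_BGR2HSV)
    m=(hsv[...,1]>110)&(hsv[...,0]>10)&(hsv[...,0]<35); P=[]
    for r in range(int(c[1])-6,int(c[1])+11):
        xs=[x for x in np.where(m[r])[0] if 0<x-c[0]<16]
        if len(xs)>=3: P.append((xs[0]-.5,r))
    W=np.array([ray(KT,p,.114)[:2] for p in P]); v=cv2.fitLine((W*1000).astype(np.float32),cv2.DIST_HUBER,0,.01,.01).ravel()
    n=np.array([-v[1],v[0]]); 
    if n[0]<0:n=-n
    print(f,len(P),"normal deg",np.degrees(np.arctan2(n[1],n[0])),"dist",n@(v[2:]-[547.1,-31.1]))
```

```text
15.97 tcp [0.5011 0.2641 0.2005] yawx 90.38 ztool [-0.018 -0.002 -1.   ] F [-0.2 -0.3 -0.1] gap 0.0853 j [ 0.34  0.33 -0.04  1.22  0.    0.33]
tool d [-23.2  14.9  10.3] rotz -8.42
w2 17 normal deg -20.336357 dist 3.3096154170134024
w5 17 normal deg -20.904043 dist 3.3099533595968533
```

Emit:
{"op": "carry_out", "data": {
  "moves": [1,-0.023,0.015,0.01,-1.0,0,-8.4,1,0,0,0,0,0,0,1,0,0,0,0,0,0,1,0,0,0,0,0,0,1,0,0,0,0,0,0]
}}

```text
clock: 16.6
tcp_pos: [0.5126, 0.2445, 0.1891]
orientation: [-0.002, 0.648, 0.761, -0.001]
wrist_force: [0.3, 0.0, 0.4]
finger_gap: 0.0853
```

Run:
```python
from h import *
KT,im=shot('wrist','w6'); to([.450,.231,.06],98.8); print("cam",KT[1][:3,3].round(3))
p=proj(KT,[.45,.231,.03]).astype(int);print(p); x0,y0=max(0,p[0]-75),max(0,p[1]-75); print(x0,y0)
cv2.imwrite("pics/c6.png",cv2.resize(im[y0:y0+150,x0:x0+150],None,fx=4,fy=4,interpolation=2))
```

```text
16.65 tcp [0.5127 0.2445 0.1891] yawx 99.18 ztool [-0.005  0.001 -1.   ] F [ 0.  -0.3  0.4] gap 0.0852 j [ 0.3   0.32 -0.07  1.18  0.    0.14]
tool d [ -3.5 -63.4 129.4] rotz 0.38
cam [0.448 0.234 0.321]
[322 141]
247 66
```

View pics/c6.png

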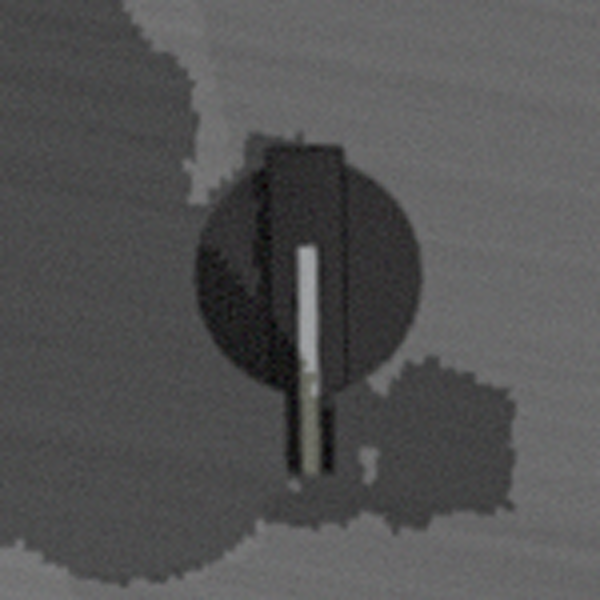

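Skirt circle centre at crop (307,276), i.e. px (323.9,135). The bar runs from (304.5,147) to the nose at (312,472), so the nose points down the image.

Run:
```python
from h import *
KT,im=load("w6")
f=lambda x,y,z: ray(KT,(247+x/4,66+y/4),z)[:2]*1000
c=f(307.5,276,.024); L=f(307,245,.0485);L2=f(312,472,.0485);a=f(304.5,147,.048);b=f(312,472,.048)
print(c,L,L2,a,b); d=b-a; h=np.degrees(np.arctan2(d[1],d[0])); d2=L2-L; print("heading",h,np.degrees(np.arctan2(d2[1],d2[0])),"len",np.hypot(*d))
u=d/np.hypot(*d); print("axis from bar end",a+22*u, "radius",np.hypot(*(f(420,276,.024)-f(195,276,.024)))/2)
to([c[0]/1000,c[1]/1000,.06],h+90)
```

```text
[444.75414298 230.96677713] [439.80567286 230.30168527] [479.24314122 237.46737483] [423.65984397 227.303372  ] [479.3005275  237.47376196]
heading 10.358566539639469 10.298153258928165 len 56.56255383478695
axis from bar end [445.3012826  231.25914422] radius 21.8500004227538
 16.65 tcp [0.5127 0.2445 0.1891] yawx 99.18 ztool [-0.005  0.001 -1.   ] F [ 0.  -0.3  0.4] gap 0.0852 j [ 0.3   0.32 -0.07  1.18  0.    0.14]
tool d [ -2.7 -68.6 129.5] rotz -1.18
```

Emit:
{"op": "carry_out", "data": {
  "moves": [1,-0.0013,-0.034,0.02,-0.3,0,-1.2,1,-0.0013,-0.034,0.03,0,0,0,1,0,0,0.03,0,0,0,1,0,0,0,0,0,0,1,0,0,0,0,0,0]
}}

```text
clock: 17.27
tcp_pos: [0.446, 0.2315, 0.1097]
orientation: [0.001, 0.64, 0.768, 0.003]
wrist_force: [-0.5, -0.2, 0.7]
finger_gap: 0.0854
```

Run:
```python
from h import *
to([.445,.2311,.038],100.3)
```

```text
17.27 tcp [0.446  0.2315 0.1097] yawx 100.39 ztool [ 0.005  0.003 -1.   ] F [-0.5 -0.2  0.7] gap 0.0854 j [ 0.32  0.25 -0.38  0.94  0.    0.14]
tool d [-0.4 -1.4 71.7] rotz 0.09
```

Emit:
{"op": "carry_out", "data": {
  "moves": [1,-0.0004,-0.002,0.02,0.3,0,0,1,0,-0.0005,0.02,0,0,0,1,0,-0.0005,0.015,0,0,0,1,0,0,0,0,0,0,1,0,0,0,0,0,0]
}}

```text
clock: 17.9
tcp_pos: [0.4499, 0.2328, 0.0595]
orientation: [0.002, 0.64, 0.768, 0.006]
wrist_force: [-0.1, 1.5, 0.5]
finger_gap: 0.0853
```

Run:
```python
from h import *
to([.445,.2311,.038],100.3)
```

```text
17.9 tcp [0.4499 0.2328 0.0595] yawx 100.35 ztool [ 0.011  0.006 -1.   ] F [-0.1  1.5  0.5] gap 0.0853 j [ 0.32  0.31 -0.44  0.81  0.    0.14]
tool d [-0.9 -5.4 21.4] rotz 0.05
```

Emit:
{"op": "carry_out", "data": {
  "moves": [1,-0.0009,-0.006,0,0.7,-0.3,0,1,0,0,0.009,0,0,0,1,0,0,0.008,0,0,0,1,0,0,0,0,0,0,1,0,0,0,0,0,0]
}}

```text
clock: 18.52
tcp_pos: [0.4445, 0.231, 0.0424]
orientation: [0.001, 0.64, 0.768, -0.0]
wrist_force: [0.9, -0.3, -0.1]
finger_gap: 0.0852
```

Run:
```python
from h import *
to([.445,.2311,.038],100.3)
```

```text
18.52 tcp [0.4445 0.231  0.0424] yawx 100.35 ztool [ 0.    -0.001 -1.   ] F [ 0.9 -0.3 -0.1] gap 0.0852 j [ 0.32  0.33 -0.46  0.78 -0.    0.14]
tool d [0.1 0.5 4.4] rotz 0.05
```

Emit:
{"op": "carry_out", "data": {
  "moves": [1,0,0.0003,0.004,0,0,0,0,0,0,0,0,0,0,-1,0,0,0,0,0,0,-1,0,0,0,0,0,0,-1,0,0,0,0,0,0],
  "squeeze": 70
}}

```text
clock: 19.15
tcp_pos: [0.4452, 0.2311, 0.0385]
orientation: [0.001, 0.64, 0.768, -0.0]
wrist_force: [-1.9, -5.0, 21.2]
finger_gap: 0.0131
```

Emit:
{"op": "carry_out", "data": {
  "moves": [-1,0,0,0,0,0,0,-1,0,0,0,0,0,0,-1,0,0,0,0,0,0,-1,0,0,0,0,0,0,-1,0,0,0,0,0,0]
}}

```text
clock: 19.77
tcp_pos: [0.4453, 0.2311, 0.0386]
orientation: [0.001, 0.64, 0.768, -0.0]
wrist_force: [0.7, -1.1, 1.2]
finger_gap: 0.0126
```

Run:
```python
from h import *
to([.445,.2311,.21],100.3)
```

```text
19.77 tcp [0.4453 0.2311 0.0386] yawx 100.35 ztool [ 0.001 -0.001 -1.   ] F [ 0.7 -1.1  1.2] gap 0.0126 j [ 0.32  0.33 -0.47  0.77 -0.    0.14]
tool d [-2.000e-01 -1.000e-01 -1.714e+02] rotz 0.05
```

Knob gripped (gap 12.6 mm). Lifting it and moving to view the shaft from the final yaw.

Emit:
{"op": "carry_out", "data": {
  "moves": [-1,0,0,-0.02,0,0,0,-1,0,0,-0.05,0,0,0,-1,0,0,-0.05,0,0,0,-1,0,0,-0.055,0,0,0,-1,0,0,0,0,0,0]
}}

```text
clock: 20.4
tcp_pos: [0.4435, 0.2308, 0.2167]
orientation: [-0.0, 0.64, 0.768, -0.002]
wrist_force: [0.9, 0.5, -1.1]
finger_gap: 0.0125
```

Emit:
{"op": "carry_out", "data": {
  "moves": [-1,-0.039,0.0138,0,0,0,0,-1,-0.039,0.0138,0,0,0,0,-1,-0.039,0.0138,0,0,0,0,-1,-0.039,0.0138,0,0,0,0,-1,-0.039,0.0138,0,0,0,0]
}}

```text
clock: 21.02
tcp_pos: [0.5457, 0.0493, 0.2116]
orientation: [-0.003, 0.638, 0.77, -0.004]
wrist_force: [0.5, -0.5, -0.9]
finger_gap: 0.0126
```

Emit:
{"op": "carry_out", "data": {
  "moves": [-1,-0.039,0.0138,0,0,0,0,-1,-0.039,0.0138,0,0,0,0,-1,-0.039,0.0138,0,0,0,0,-1,0,0,0,0,0,10.3,-1,0,0,0,0,0,10.3]
}}

```text
clock: 21.65
tcp_pos: [0.6078, -0.0648, 0.2012]
orientation: [-0.007, 0.77, 0.638, -0.009]
wrist_force: [0.9, 0.1, -1.4]
finger_gap: 0.012
```

Emit:
{"op": "carry_out", "data": {
  "moves": [-1,0,0,0,0,0,10.3,-1,0,0,0,0,0,0,-1,0,0,0,0,0,0,-1,0,0,0,0,0,0,-1,0,0,0,0,0,0]
}}

```text
clock: 22.28
tcp_pos: [0.6056, -0.0646, 0.196]
orientation: [-0.01, 0.824, 0.567, -0.012]
wrist_force: [0.1, -0.1, -1.3]
finger_gap: 0.0125
```

Run:
```python
from h import *
to([.609,-.054,.2],69.4)
```

```text
22.27 tcp [ 0.6056 -0.0646  0.196 ] yawx 69.05 ztool [-0.03   0.003 -1.   ] F [ 0.1 -0.1 -1.3] gap 0.0125 j [-0.24  0.42  0.09  1.27 -0.    0.13]
tool d [11.1 -0.7 -4.1] rotz -0.35
```

Emit:
{"op": "carry_out", "data": {
  "moves": [-1,0.011,0,-0.005,-1.7,0.4,-0.3,-1,0,0,0,0,0,0,-1,0,0,0,0,0,0,-1,0,0,0,0,0,0,-1,0,0,0,0,0,0]
}}

```text
clock: 22.9
tcp_pos: [0.6102, -0.0532, 0.2021]
orientation: [0.002, 0.822, 0.57, 0.001]
wrist_force: [0.7, -0.7, -0.8]
finger_gap: 0.0125
```

Run:
```python
from h import *
KT,im=shot('wrist','w7'); to([.5471,-.0311,.17],69.4); print("cam",KT[1][:3,3].round(3))
p=proj(KT,[.5471,-.0311,.116]);print("tip px",p)
cv2.imwrite("pics/w7v.png",im)
```

```text
22.95 tcp [ 0.6101 -0.0532  0.2021] yawx 69.46 ztool [ 0.003 -0.002 -1.   ] F [ 0.3  0.2 -0.7] gap 0.0122 j [-0.22  0.4   0.07  1.24 -0.    0.14]
tool d [ -1.4 -66.9  31.8] rotz 0.06
cam [ 0.548 -0.03   0.333]
tip px [324.76469431 136.30996066]
```

View pics/w7v.png

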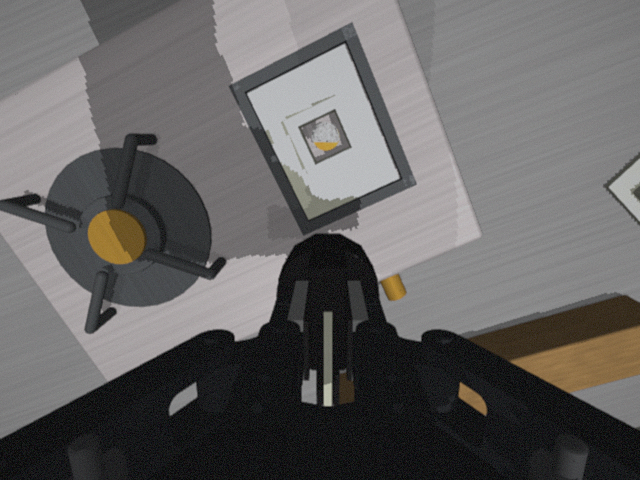

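The gold crescent (flat side) at (325,147) points straight down the image, the same way as the held knob's nose and white line at (328,360). Checking pocket position from this yaw.

Run:
```python
from h import *
KT,im=load("w7")
for hi in(60,70,85): rim(KT,im,(325,100),hi=hi)
s=env.get_state()
q=s["orientation"]; M=R.from_quat(np.r_[q[1:],q[0]]).as_matrix()
hsv=cv2.cvtColor(im,cv2.COLOR_BGR2HSV)
m=(hsv[...,1]>110)&(hsv[...,0]>10)&(hsv[...,0]<35); P=[]
for x in range(312,340):
    ys=[y for y in np.where(m[:,x])[0] if 130<y<160]
    if len(ys)>=3: P.append((x,ys[0]-.5))
W=np.array([ray(KT,p,.114)[:2] for p in P]); v=cv2.fitLine((W*1000).astype(np.float32),cv2.DIST_HUBER,0,.01,.01).ravel()
n=np.array([-v[1],v[0]]); n=n if n[0]>0 else -n
print(P[0],P[-1],"normal",np.degrees(np.arctan2(n[1],n[0])),"dist",n@(v[2:]-[547.1,-31.1]))
# knob: skirt foremost rows & line ends; expected for knob axis = TCP
f=lambda dy,z: proj(KT,s["tcp_pos"]+M@np.array([0,dy,.0386-z]))
print("skirt front exp (z0,z24)",f(-.022,0),f(-.022,.024),"nose",f(.035,.041),f(.03,.048))
g=cv2.cvtColor(im,cv2.COLOR_BGR2GRAY); print(g[225:245,326]); print(g[300:410:4,328])
```

```text
outer 21595.5 [547.5 -31.3] [115.1  90.3] 4.17 (229, 29, 183, 207)
hole 15508.0 [547.4 -31.2] [98.4 74.8] 4.5 (246, 42, 155, 178)
(316, np.float64(142.5)) (335, np.float64(142.5)) normal -20.582705 dist 3.440759262587404
skirt front exp (z0,z24) [327.11020185 233.89633086] [327.07099021 248.42931557] nose [327.18648663 393.19289293] [327.1652553  394.24430453]
[ 79 100 106 101  98 103 100  95  64  32  13  28  15  23  19  17   9  15
  17  29]
[ 25  24  22 101 115 112 116 113 116 115 117 110 117 115 115 108 114 113
 113 115 112 178 179 184 183 181 184  15]
```

Emit:
{"op": "carry_out", "data": {
  "moves": [-1,-0.0007,-0.033,0.01,0,0,0,-1,-0.0007,-0.033,0.01,0,0,0,-1,0,0,0,0,0,0,-1,0,0,0,0,0,0,-1,0,0,0,0,0,0],
  "squeeze": 90
}}

```text
clock: 23.58
tcp_pos: [0.5481, -0.0321, 0.1812]
orientation: [0.002, 0.822, 0.569, 0.001]
wrist_force: [-0.3, 0.3, -0.8]
finger_gap: 0.0116
```

```bash
cat >> h.py <<'E'
def tilt():
    s=env.get_state(); q=s["orientation"]; M=R.from_quat(np.r_[q[1:],q[0]]).as_matrix()
    v=np.cross(M[:,2],[0,0,-1]); print("tilt fix deg (tool x,y)",np.degrees(M.T@v).round(2))
E
python3 - <<'E'
from h import *
to([.5474,-.0311,.1566],69.4); tilt()
E
```

```text
23.57 tcp [ 0.5481 -0.0321  0.1812] yawx 69.39 ztool [ 0.005 -0.003 -1.   ] F [-0.3  0.3 -0.8] gap 0.0116 j [-0.2   0.28 -0.15  1.14 -0.    0.16]
tool d [ 0.7 -1.2 24.6] rotz -0.01
tilt fix deg (tool x,y) [0.32 0.03 0.  ]
```

Emit:
{"op": "carry_out", "data": {
  "moves": [-1,0.0007,-0.0015,0.008,0.4,0,0,-1,0,-0.0003,0.008,0,0,0,-1,0,0,0.004,0,0,0,-1,0,0,0,0,0,0,-1,0,0,0,0,0,0]
}}

```text
clock: 24.2
tcp_pos: [0.5481, -0.0314, 0.1593]
orientation: [-0.001, 0.822, 0.569, -0.001]
wrist_force: [0.3, -0.9, -1.1]
finger_gap: 0.0119
```

Run:
```python
from h import *
to([.5474,-.0311,.1546],69.4); tilt()
```

```text
24.2 tcp [ 0.5481 -0.0314  0.1593] yawx 69.36 ztool [-0.002  0.    -1.   ] F [ 0.3 -0.9 -1.1] gap 0.0119 j [-0.2   0.3  -0.18  1.09 -0.    0.16]
tool d [ 0.  -0.7  4.7] rotz -0.04
tilt fix deg (tool x,y) [-0.09  0.03  0.  ]
```

Emit:
{"op": "carry_out", "data": {
  "moves": [-1,0,-0.001,0,0,0,0,-1,0,0,0.004,0,0,0,-1,0,0,0.003,0,0,0,-1,0,0,0.002,0,0,0,-1,0,0,0,0,0,0]
}}

```text
clock: 24.82
tcp_pos: [0.5472, -0.031, 0.1502]
orientation: [-0.0, 0.822, 0.569, -0.0]
wrist_force: [0.5, 0.2, -1.3]
finger_gap: 0.0118
```

Run:
```python
from h import *
to([.5474,-.0311,.1366],69.4); tilt()
```

```text
24.82 tcp [ 0.5472 -0.031   0.1502] yawx 69.36 ztool [-0.001 -0.    -1.   ] F [ 0.5  0.2 -1.3] gap 0.0118 j [-0.2   0.31 -0.19  1.07 -0.    0.16]
tool d [-0.   0.2 13.6] rotz -0.04
tilt fix deg (tool x,y) [-0.04  0.02  0.  ]
```

4 mm onto the shaft with no force. Continuing down.

Emit:
{"op": "carry_out", "data": {
  "moves": [-1,0,0,0.004,0,0,0,-1,0,0,0.004,0,0,0,-1,0,0,0.003,0,0,0,-1,0,0,0,0,0,0,-1,0,0,0,0,0,0]
}}

```text
clock: 25.45
tcp_pos: [0.5472, -0.031, 0.1383]
orientation: [-0.0, 0.822, 0.569, -0.0]
wrist_force: [-0.2, 0.1, -0.3]
finger_gap: 0.012
```

Run:
```python
from h import *
to([.5474,-.0311,.1306],69.4); tilt()
```

```text
25.45 tcp [ 0.5472 -0.031   0.1383] yawx 69.36 ztool [-0.001 -0.    -1.   ] F [-0.2  0.1 -0.3] gap 0.012 j [-0.2   0.32 -0.21  1.04 -0.    0.16]
tool d [-0.   0.3  7.7] rotz -0.04
tilt fix deg (tool x,y) [-0.05  0.02  0.  ]
```

Emit:
{"op": "carry_out", "data": {
  "moves": [-1,0,0,0.002,0,0,0,-1,0,0,0.002,0,0,0,-1,0,0,0.002,0,0,0,-1,0,0,0.0015,0,0,0,-1,0,0,0,0,0,0]
}}

```text
clock: 26.08
tcp_pos: [0.5477, -0.0311, 0.1327]
orientation: [0.001, 0.822, 0.569, 0.0]
wrist_force: [-2.5, -0.1, 5.3]
finger_gap: 0.012
```

Run:
```python
from h import *
to([.5474,-.0311,.1306],69.4); tilt()
```

```text
26.07 tcp [ 0.5477 -0.0311  0.1327] yawx 69.37 ztool [ 0.001 -0.001 -1.   ] F [-2.5 -0.1  5.3] gap 0.012 j [-0.2   0.32 -0.22  1.03 -0.    0.16]
tool d [-0.1 -0.2  2.1] rotz -0.03
tilt fix deg (tool x,y) [0.09 0.01 0.  ]
```

Spring is engaging. Pressing further.

Emit:
{"op": "carry_out", "data": {
  "moves": [-1,0,-0.0003,0.002,0,0,0,-1,0,0,0.002,0,0,0,-1,0,0,0.002,0,0,0,-1,0,0,0.001,0,0,0,-1,0,0,0.001,0,0,0]
}}

```text
clock: 26.7
tcp_pos: [0.5477, -0.0311, 0.1305]
orientation: [0.003, 0.822, 0.569, 0.002]
wrist_force: [-2.7, 0.7, 7.9]
finger_gap: 0.012
```

Run:
```python
from h import *
to([.5474,-.0311,.1306],69.4); tilt()
```

```text
26.7 tcp [ 0.5477 -0.0311  0.1305] yawx 69.38 ztool [ 0.006 -0.002 -1.   ] F [-2.7  0.7  7.9] gap 0.012 j [-0.2   0.32 -0.23  1.02 -0.    0.16]
tool d [-0.1 -0.3 -0.1] rotz -0.02
tilt fix deg (tool x,y) [ 0.38 -0.    0.  ]
```

Emit:
{"op": "carry_out", "data": {
  "moves": [-1,0,-0.0003,0.003,0.4,0,0,-1,0,0,0.003,0,0,0,-1,0,0,0.003,0,0,0,-1,0,0,0.003,0,0,0,-1,0,0,0.003,0,0,0]
}}

```text
clock: 27.32
tcp_pos: [0.5484, -0.0312, 0.1303]
orientation: [0.004, 0.822, 0.569, 0.003]
wrist_force: [-8.9, 0.5, 21.5]
finger_gap: 0.0118
```

Run:
```python
from h import *
to([.5474,-.0311,.1306],69.4); tilt()
```

```text
27.32 tcp [ 0.5484 -0.0312  0.1303] yawx 69.42 ztool [ 0.011 -0.003 -1.   ] F [-8.9  0.5 21.5] gap 0.0118 j [-0.2   0.31 -0.23  1.01 -0.    0.16]
tool d [-0.3 -0.9 -0.3] rotz 0.02
tilt fix deg (tool x,y) [ 0.65 -0.04  0.  ]
```

The hard stop is reached: force rose from 8 to 21 N with z unchanged at 0.1305 (predicted 0.1306). Easing the sideways load, then a final check.

Emit:
{"op": "carry_out", "data": {
  "moves": [-1,0,-0.001,0.003,0.6,0,0,-1,0,0,0.003,0,0,0,-1,0,0,0.002,0,0,0,-1,0,0,0.001,0,0,0,-1,0,0,0.001,0,0,0]
}}

```text
clock: 27.95
tcp_pos: [0.5476, -0.031, 0.1306]
orientation: [0.004, 0.822, 0.57, 0.003]
wrist_force: [-3.6, 1.5, 7.2]
finger_gap: 0.0119
```

Run:
```python
from h import *
to([.5474,-.0311,.1306],69.4); tilt()
shot('wrist','w8'); shot('top','t8'); line()
```

```text
27.95 tcp [ 0.5476 -0.031   0.1306] yawx 69.44 ztool [ 0.009 -0.003 -1.   ] F [-3.6  1.5  7.2] gap 0.0119 j [-0.2   0.31 -0.23  1.01 -0.    0.16]
tool d [-0.1 -0.2  0. ] rotz 0.04
tilt fix deg (tool x,y) [ 0.52 -0.03  0.  ]
 28.05 tcp [ 0.5476 -0.0311  0.1306] yawx 69.44 ztool [ 0.009 -0.003 -1.   ] F [-2.7  0.9  7.8] gap 0.0118 j [-0.2   0.31 -0.23  1.01 -0.    0.16]
```

View pics/w8.png

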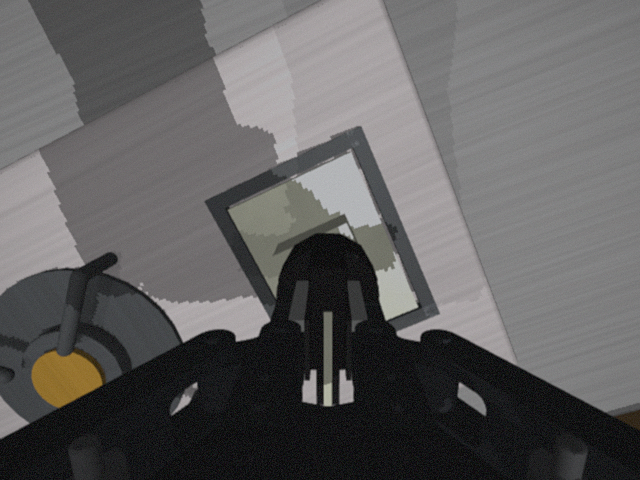

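The view shows the knob unmoved in the grip (skirt front still at row 235, nose line at column 328) and the guard flush in the rim. I add a little more push for margin and hand in.

Emit:
{"op": "carry_out", "data": {
  "moves": [-1,0,-0.0003,0.002,0.4,0,0,-1,0,0,0.002,0,0,0,-1,0,0,0.002,0,0,0,-1,0,0,0.002,0,0,0,-1,0,0,0.002,0,0,0]
}}

```text
clock: 28.68
tcp_pos: [0.548, -0.0311, 0.1304]
orientation: [0.004, 0.822, 0.57, 0.003]
wrist_force: [-5.8, 1.4, 16.0]
finger_gap: 0.012
```

Run:
```python
from h import *
to([.5474,-.0311,.1306],69.4); tilt()
a,b=load("w7")[1],load("w8")[1]
t0=cv2.imread("pics/top0.png"); t1=load("t8")[1]
for n,(x,y) in dict(bowl=(161,311),dishes=(204,211),spray=(497,334),carton=(317,171)).items():
    print(n,np.abs(t0[y-30:y+30,x-30:x+30].astype(int)-t1[y-30:y+30,x-30:x+30]).mean().round(1))
f=env.get_state()["wrist_force"][2]; z=env.get_state()["tcp_pos"][2]
if 6<f<40 and z<.1315: env.hand_in(); print("handed in")
```

```text
28.68 tcp [ 0.548  -0.0311  0.1304] yawx 69.47 ztool [ 0.01  -0.003 -1.   ] F [-5.8  1.4 16. ] gap 0.012 j [-0.2   0.31 -0.23  1.01 -0.    0.16]
tool d [-0.2 -0.6 -0.2] rotz 0.07
tilt fix deg (tool x,y) [ 0.58 -0.05  0.  ]
bowl 1.2
dishes 1.3
spray 1.9
carton 1.6
the job is handed in; nothing more can be done
handed in
```

I laid the guard in the pocket and released it. Then I turned the knob so its nose lies over the shaft's flat, pushed it fully on and pressed the shaft to its stop. I handed in at about 28.7 s, still holding and pressing the knob; no verdict was reported.

- **Guard:** the camera view after release showed it flush in the rim, square, with the shaft in the collar hole. The last view, with the knob on, also showed it flush.
- **Knob:** the flat measured at -20.6° and the grip held the nose at -20.5°. The knob was 0.6 mm from the measured shaft axis and tilted 0.6°.
- **Valve:** I had no direct valve reading. The press stopped at a TCP height of 0.1304 m against 0.1306 m predicted for the hard stop. Push was 16 N at the end.
- **Bystanders:** the top image around the bowl, dishes, spray bottle and carton was essentially unchanged from the start.
- **Small disagreements:** a sideways push of about 6 N remained on the shaft at the end. When the fingers first closed on the knob they pushed briefly on it with about 21 N, which then settled.

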